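# Clamp a leaded glass panel with a keyhole fence

### The job

Fit the aluminium keyhole fence over the two brass screw heads on the glazing board, flat on the board with its red lip towards the glass, and slide it towards the leaded panel so that its slots lock under the heads and it pushes the panel up against the sprung cork stop, leaving the panel snugly held between the two and letting go. The glass is fragile: stop as soon as you feel the cork give, and never push on the panel with more than 12 N. Leave everything else on the table where it is.

Things in the scene. Friction and masses are not known exactly. Their poses are not given: they have to be found in the camera images.
- board: plywood glazing board, 270 (x) x 380 (y) x 18 mm, fixed to the table at a changing place and yaw. Origin: centre of its underside; its top is at its z = 18 mm. Screws near its +y end, cork stop at its -y end; the fence is to be slid along the board's -y.
- screw_near (a point): centre of the top of one brass screw head, at board x = -70, y = 100 mm. Shank 6 mm thick, head 15 mm across and 4 mm thick; the head's underside is 9 mm above the board's top, its top 13 mm.
- screw_far (a point): the same for the other screw, at board x = 70, y = 100 mm.
- stop: fixed green bracket, 120 x 22 x 28 mm, at board y = -160 mm (origin: centre of its underside, on the board). On its +y side a cork pad (100 mm wide, 4 to 20 mm above the board) rides on rods; its face stands 57 to 75 mm from the bracket's origin, hand-set and not reported. The pad is sprung: it yields 1 mm per 4 N, 9 mm at most, and springs back.
- panel: leaded stained-glass panel, 130 (x) x 150 (y) x 9 mm, about 0.3 kg, lying loose on the board between the screws and the cork stop, its axes within 2 degrees of the board's. Origin: centre of its underside. Sliding it takes 1 to 5 N. It starts 5 to 30 mm short of the cork.
- panel_edge (a point): middle of the panel's edge that faces the fence: 75 mm along the panel's +y, 4.5 mm above its underside.
- fence: keyhole fence, loose beside the board: aluminium plate 190 (x) x 80 (y) x 6 mm, about 0.35 kg. Origin: centre of its underside. Black upright grip rib on its middle, 60 (x) x 14 (y) mm, from 6 to 42 mm above the underside. Front edge (y = -40 mm): a red lip 10 mm high. It drops on with its origin at board x = 0, y = 122 mm, axes along the board's, then slides up to 43 mm along -y.
- keyhole_near (a point): centre of one keyhole's entry opening (22 x 22 mm) at the fence's underside, at fence x = -70, y = -22 mm; from it a slot 10 mm wide (in x) runs along the fence's +y and ends at y = 24 mm. With the screw in the slot there are 3 mm of free height under the head.
- keyhole_far (a point): the same for the other keyhole, at fence x = 70, y = -22 mm.
- fence_lip (a point): middle of the front face of the fence's red lip: 40 mm along the fence's -y, 4.5 mm above its underside.
- flux: brown glass flux bottle, 52 mm across, 120 mm tall; bystander, leave alone
- nail_tin: round steel tin, 70 mm across, 70 mm tall; bystander, leave alone
- hammer: hammer 240 mm long, lying; bystander, leave alone
- brush: brush 180 mm long, lying; bystander, leave alone
- solder: short steel-grey reel, 64 mm across, 40 mm tall; bystander, leave alone
- offcuts: two stacked glass offcuts, 100 x 70 x 14 mm; bystander, leave alone
- fid: wooden smoothing stick, 150 x 22 x 12 mm, lying on the board beside the panel; bystander, leave alone
- wax: yellow wax block, 34 x 50 x 18 mm, lying on the board on the panel's other side; bystander, leave alone
Things that resemble listed ones, but are neither listed nor needed, are in the scene too. What is meant by the fence is not turquoise, and is the larger of those in its own colour.

How it is judged:
On the way, in this order (a step that is already met when the one before it is completed fails the run):
1. the fence lies flat on the board with both screws through its keyholes (x of fence in the frame of board between -0.006 and 0.006 m and z of fence in the frame of board below 0.022 m and angle between fence's own z axis and vertical below 0.06 rad and angle between the y axis of fence and the y axis of board, either way round below 0.06 rad and y of fence in the frame of board between 0.075 and 0.13 m), for 0.1 s.
2. the panel presses on the cork stop, pushed by the fence (contact force between panel and stop above 1 N and contact force between panel and fence above 1 N), for 0.1 s.
At the end, for the whole second after the job is handed in: Fence flat on the board (4 mm), square (0.06 rad), on both screws, slid in at least 10 mm; panel flat, square (0.035 rad), within 20 mm of the board's middle line, touching the cork (over 0.3 N), at most 2 mm from the red lip; all at rest (x of fence in the frame of board between -0.006 and 0.006 m and z of fence in the frame of board below 0.022 m and angle between fence's own z axis and vertical below 0.06 rad and angle between the y axis of fence and the y axis of board, either way round below 0.06 rad and y of fence in the frame of board between 0.075 and 0.112 m and contact force between panel and stop above 0.3 N and y of panel_edge in the frame of fence_lip between -0.003 and 0.002 m and angle between panel's own z axis and vertical below 0.03 rad and z of panel in the frame of board below 0.021 m and x of panel in the frame of board between -0.02 and 0.02 m and angle between the y axis of panel and the y axis of board, either way round below 0.035 rad and linear speed of each of panel, fence below 0.01 m/s).
It fails at once if more than 12 N between the panel and the fence, the stop or the robot (contact force between panel and stop above 12 N or contact force between panel and fence above 12 N or contact force between panel and the fingers above 12 N or contact force between panel and the arm above 12 N).
It fails at once if a bystander is moved by more than 20 mm (distance of any of flux, nail_tin, hammer, brush, solder, offcuts, fid, wax from where it was at the start of the episode above 0.02 m).
It also fails if it takes over 61 s, if anything falls off the work surface, if the arm or the gripper's body presses on something with over 40 N, if the wrist force passes 120 N, or if a joint passes its speed limit or range.

### The arm

A 6-joint arm with a two-finger parallel gripper is mounted at the origin on the work surface. World frame = base frame: x ahead of the robot, y to its left, z up, the work surface at z = 0. Lengths are in m, angles in rad, forces in N, time in s.
With the tool pointing down it reaches from about 0.35 to 0.975 m from the base axis. Payload 4.9 kg.
Tool frame: the origin (TCP) lies on the centre line of the jaws, within the pads' length; the fingertips stand 14 mm ahead of it and the grasp point (between the pads) lies 5 mm behind it; x points along the fingers, z is the direction in which the jaws open and shut, and the axes are right-handed (so a half turn about x gives the same grasp; the last joint's range is limited). The gripper opens to 85 mm and grips with 20 to 120 N. Pads are 22 mm wide; open, the fingers measure 114 mm over their backs; the gripper's body (76 mm by 85 mm) begins 54 mm behind the grasp point. The pads swing forward as they close: fully open they stand 13 mm farther back than shut.
Start: joints at [1.057, 0.053, 1.613, -0, 1.476, -0.119], TCP at [0.24, 0.577, 0.218] pointing down, gripper open.
Joint ranges: [-3.01, 3.01], [-1.01, 2.22], [0.06, 2.58], [-1.02, 4.17], [0.09, 2.62], [-3.14, 3.14]. Speed limits (rad/s): [2.57, 2.57, 3.14, 3.14, 3.14, 3.14].

### API

Orientations are given as a rotation vector (axis times angle).
In Python, from station import ctrl gives the robot as it stands.
- The arm moves only by the tool move_arm, never from a script. Its argument "increments" is a list that holds one entry, the list of rows, each a list of 4 numbers: the shift along the tool's x, y, z in units of 25 cm (1.0 is 25 cm), then the turn about the tool's x in units of 90 degrees (1.0 is 90 degrees). A call has 1 to 20 rows; each row shifts and turns the commanded pose from where the row before left it, along the tool's axes as they then stand; what a row does not reach is not made up. A row lasts 1/12 s, in which the tool goes at most 41.7 mm and 7.16 degrees, less where a joint would pass 70% of its speed; a pose out of reach is approached as far as the arm can. A call with a number of a shift or a turn outside -1 to 1 is refused whole. A call with a gripper value outside its range is refused whole. "gripper" is the closure, from 0 (fully open) to 1 (shut), set as the call begins (left out, the last holds). The fingers move at their own pace and stop on an object; "squeeze" is the grip in N (left out, the last holds). Time passes only in rows, so rows that do not move let the fingers close. It gives the time, the measured TCP pose, the force and the opening at its end, in the units of the state.
- ctrl.get_obs(): the state, without advancing time (a new reading comes with each control period).
- ctrl.get_image(name): name is "side" or "top"; returns a dict with "pixels" (480x640x3 uint8, red, green, blue), "depth" (480x640 float32, m along the optical axis (not along the pixel's ray), 0 where there is no reading), "K" (3x3 intrinsics, pixels), "extrinsics" (4x4, takes a point from camera to world coordinates). Camera axes: x right, y up, looking along -z (the intrinsics and any distortion apply to the point x, -y, -z); pixel columns grow to the right and rows downward; lengths in m; the calibration is good to about 2 mm. A picture is of the moment at which its call begins.
- ctrl.finish_job(): hands the job in, once; it reports no verdict.
Trained networks look in the newest picture that a camera, given by its name, has taken for a name from the list of things; names that differ only in an ending like _2 or _b are one class to them, and where a whole thing is asked for, a point or a joint stands for the part that bears it (a point fixed in the world has none). Each returns a list of dicts, best first, with "score" (0 to 1); they miss things now and then, are a little off and sometimes report something else, mostly with a low value. They report only what shows in the picture. A call takes as long as a camera call. They do not tell look-alikes from the thing itself.
- ctrl.trace(camera, target): "region" (480x640 bool, what is visible of it) and "pixel" ([row, column] in pixels, amid what is visible of it).
The state is a dict: "t": time; "q": joint angles; "dq": joint speeds; "effort": joint torques, N m; "tool_pos": TCP position; "tool_rot": TCP orientation; "contact_force": force on the tool from outside, world axes, zero at the start; "wrist_torque": the same for the moment, N m; "opening": finger opening in m.
Only numpy, scipy, OpenCV 4.12 (cv2) and the standard library are available. Lean on these libraries where they do the work, as an engineer would, in place of code of your own. Each camera call takes 0.05 s, during which the arm holds its last target. There are 200 camera calls.

## Working session

There is one attempt and no reset: what is moved stays moved. The work goes in short steps, Python scripts to look and compute and a tool call to move; the robot and the scene stay as the last step left them, time stands still between calls to the robot, and variables do not carry over. Pictures are saved under pics/ and viewed, about 8 in all and at most 12, crops included, and the job is handed in when it is done.

Besides the shell and the picture viewer there is one more tool, called after "Emit:" in YAML: its name, and indented under it one key for each argument. move_arm: Moves the arm, as the interface text tells. Shifts and turns lie within -1 to 1; 1 stands for 25 cm of shift or 90 degrees of turn. Its arguments: {"type":"object","properties":{"increments":{"type":"array","items":{"type":"array","items":{"type":"array","items":{"type":"number","minimum":-1,"maximum":1}}}},"gripper":{"type":"number"},"squeeze":{"type":"number"}},"required":["increments"]}

```bash
mkdir -p pics; ls
cat > h.py <<'E'
import numpy as np,cv2
from station import ctrl
from scipy.spatial.transform import Rotation as R
def cloud(im):
    d=im["depth"];v,u=np.indices(d.shape);K=im["K"]
    x=(u-K[0,2])/K[0,0]*d;y=(v-K[1,2])/K[1,1]*d
    P=np.stack([x,-y,-d,np.ones_like(d)],-1)@im["extrinsics"].T
    P=P[...,:3].copy();P[d<=0]=np.nan
    return P
def save(im,n,crop=None,s=1):
    p=im["pixels"][...,::-1]
    if crop: p=p[crop[0]:crop[1],crop[2]:crop[3]]
    cv2.imwrite("pics/"+n,cv2.resize(p,None,fx=s,fy=s))
E
python3 - <<'E'
from h import *
o=ctrl.get_obs();print(o)
for c in("top","side"):
    im=ctrl.get_image(c);save(im,c+"0.png");print(c,im["K"].tolist(),im["extrinsics"].round(4).tolist(),{k:v for k,v in im.items() if k not in("pixels","depth","K","extrinsics")})
    P=cloud(im);np.savez(c+"0.npz",P=P,px=im["pixels"])
    for t in("board","fence","panel","stop","screw_near","keyhole_near","fence_lip"):
        for r in ctrl.trace(c,t)[:3]:
            m=r["region"];q=P[m];print(t,round(r["score"],2),np.round(r["pixel"]),m.sum(),np.nanmedian(q,0).round(4))
E
```

```text
pics
{'t': 0.0, 'q': array([ 1.05699879e+00,  5.33655108e-02,  1.61433244e+00,  2.91819597e-05,
        1.47602165e+00, -1.18987820e-01]), 'dq': array([-1.32065322e-03,  4.29577154e-05, -1.57035741e-04,  1.02819370e-03,
        2.65531879e-04,  1.09145425e-03]), 'effort': array([ 3.39170847e-04, -3.93660235e+01, -3.70183825e+01, -1.05793240e-04,
        6.68768131e-03, -2.85166003e-06]), 'tool_pos': array([0.24004734, 0.57633547, 0.21703474]), 'tool_rot': array([-0.91467143,  1.37245674,  0.91313017]), 'contact_force': array([ 1.05714625, -0.16022298,  1.06547505]), 'wrist_torque': array([ 0.02430266, -0.00646481, -0.0660674 ]), 'opening': 0.08543129510694568}
top [[560.7191641012452, 0.0, 324.496656619506], [0.0, 560.7191641012452, 239.94314475641337], [0.0, 0.0, 1.0]] [[0.029, 0.9973, -0.0678, 0.3872], [-0.9995, 0.03, 0.0138, 0.0169], [0.0158, 0.0673, 0.9976, 1.3038], [0.0, 0.0, 0.0, 1.0]] {}
board 0.78 [189. 314.] 14295 [ 0.5957 -0.0187  0.0182]
board 0.22 [184. 346.] 3680 [ 0.6037 -0.0492  0.0251]
fence 0.91 [327. 403.] 2758 [ 0.2847 -0.1819  0.006 ]
fence 0.76 [337. 175.] 1284 [
[... 952 characters left out ...]
. 279.] 1198 [0.4806 0.2875 0.0055]
fence 0.62 [203. 194.] 602 [0.2467 0.3309 0.0033]
fence 0.59 [324. 282.] 2629 [ 0.28   -0.2029  0.0055]
panel 0.59 [236. 375.] 2173 [ 0.6006 -0.0557  0.0242]
panel 0.35 [255. 376.] 8428 [ 0.574  -0.121   0.0174]
stop 0.57 [263. 397.] 1212 [ 0.5794 -0.2005  0.0367]
screw_near 0.57 [259. 374.] 8323 [ 0.573  -0.1215  0.0174]
keyhole_near 0.88 [182. 276.] 966 [0.4807 0.2883 0.0061]
keyhole_near 0.78 [201. 199.] 648 [0.2466 0.3293 0.0032]
keyhole_near 0.68 [326. 287.] 2562 [ 0.2803 -0.2035  0.0056]
fence_lip 0.73 [328. 283.] 2511 [ 0.2797 -0.2025  0.0056]
fence_lip 0.64 [203. 194.] 632 [0.2473 0.3287 0.0032]
fence_lip 0.6 [187. 274.] 1115 [0.4791 0.2886 0.0058]
```

View pics/top0.png

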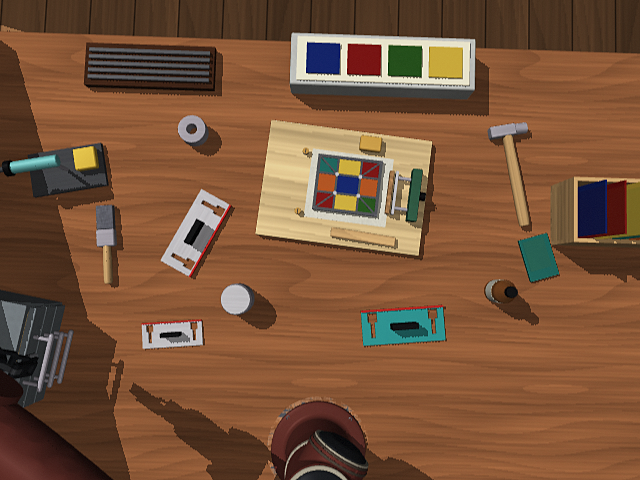

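View pics/side0.png

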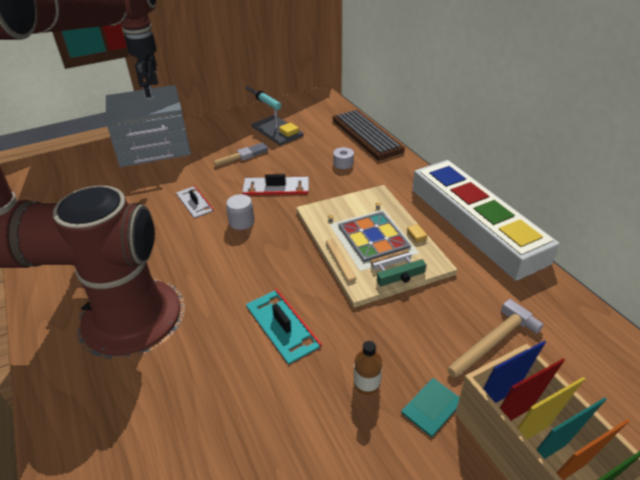

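The top view shows the larger silver fence at about (232,196), its red lip on the upper-right side. The board is at about (188,345), with screw heads at (152,306) and (211,298). The cork stop is on the right, at about (195,400). The small silver fence and the turquoise one are decoys.

```bash
cat >> h.py <<'E'
def rect(q):
    (c,(w,h),a)=cv2.minAreaRect((q[:,:2]*1000).astype(np.float32))
    if w<h: w,h,a=h,w,a+90
    return np.array(c).round(1),round(w,1),round(h,1),round((a+90)%180-90,2)  # long-axis angle
def clean(m):
    m=cv2.morphologyEx(m.astype(np.uint8),cv2.MORPH_OPEN,np.ones((3,3)))
    n,l,s,_=cv2.connectedComponentsWithStats(m);return l==1+np.argmax(s[1:,4])
E
python3 - <<'E'
from h import *
for c in("top","side"):
    z=np.load(c+"0.npz");P=z["P"];px=z["px"].astype(int);X,Y,Z=P[...,0],P[...,1],P[...,2]
    near=lambda x,y,r:(np.hypot(X-x,Y-y)<r)
    f=near(.483,.295,.12)&(Z>.002)&(Z<.06)
    print(c,"tablez",np.nanmedian(Z[near(.40,.1,.03)]))
    m=clean(f);print("fence",m.sum(),rect(P[m]),"z",np.nanpercentile(Z[m],[5,50,95,99.5]).round(4))
    rib=near(.483,.295,.06)&(Z>.03);print("rib",rib.sum(),rect(P[rib]),np.nanpercentile(Z[rib],[50,95]).round(4))
    black=near(.483,.295,.06)&(px.sum(-1)<120)&(Z>.036);print("ribtop",black.sum(),rect(P[black]) if black.sum()>3 else 0)
    red=near(.483,.295,.13)&(px[...,0]>130)&(px[...,1]<70)&(px[...,2]<70)
    print("lip",red.sum(),rect(P[red]),np.nanmedian(Z[red]).round(4))
    b=near(.59,-.03,.3)&(Z>.012)&(Z<.06); m=clean(b);print("board",m.sum(),rect(P[m]),np.nanmedian(Z[m]))
    pn=m&near(.6044,-.0494,.13)&(Z>.0225)&(Z<.031);pn=clean(pn);print("panel",pn.sum(),rect(P[pn]),np.nanmedian(Z[pn]))
    s=m&(Z>.0265)&(Y>.02);n,l,st,ce=cv2.connectedComponentsWithStats(s.astype(np.uint8))
    for i in range(1,n):
        q=P[l==i];print("scr",len(q),np.median(q,0).round(4),ce[i].round(1),q[:,2].max().round(4))
E
```

```text
top tablez -0.00038326439074076735
fence 2139 (array([484.2, 297.7]), 192.1, 82.3, -27.69) z [0.0028 0.0066 0.0407 0.0452]
rib 188 (array([484.7, 297.9]), 59.2, 15.9, -26.9) [0.0411 0.0452]
ribtop 152 (array([483.5, 297.6]), 57.2, 14.2, -26.2)
lip 137 (array([466.2, 264.1]), 188.6, 4.8, -26.93) 0.0086
board 18642 (array([600.6, -42.9]), 380.5, 271.3, 84.19) 0.01945983999961931
panel 330 (array([638.8, -19.7]), 67.3, 52.2, -30.43) 0.025774974735227607
scr 31 [0.6796 0.0499 0.0311] [305.3 149.9] 0.0357
scr 1 [0.6533 0.0217 0.027 ] [317. 162.] 0.027
scr 2 [0.6451 0.0215 0.0273] [317.  165.5] 0.0276
scr 22 [0.6191 0.0227 0.028 ] [316.2 176.8] 0.0311
scr 21 [0.5859 0.0242 0.0285] [315.2 190.3] 0.0307
scr 1 [0.5719 0.0216 0.0276] [316. 197.] 0.0276
scr 7 [0.5669 0.026  0.0277] [314.1 199.1] 0.0303
scr 14 [0.5519 0.0278 0.0291] [313.2 205.1] 0.0334
scr 32 [0.5403 0.0639 0.0313] [297.1 209.8] 0.036
scr 1 [0.5461 0.0208 0.0317] [316. 208.] 0.0317
side tablez -0.0006727542609197279
fence 627 (array([474. , 299.3]), 116.5, 84.4, -26.89) z [0.003  0.0076 0.0403 0.0438]
rib 108 (array([481.6, 294.2]), 59.1, 17.1, -31.1) [0.0388 0.0432]
ribtop 40 (array([480.5, 294.4]), 49.8, 16.1, -30.03)
lip 65 (array([462.4, 263.6]), 179.2, 11.2, -26.12) 0.0069
board 10592 (array([598.9, -43.7]), 386.5, 272.9, 84.17) 0.018702759956608916
panel 243 (array([561.9, -90.5]), 74.9, 71.9, -24.37) 0.025179419604018483
scr 16 [0.6771 0.0479 0.0302] [377.9 203.3] 0.0316
scr 1 [0.648  0.0202 0.027 ] [374. 213.] 0.027
scr 19 [0.5399 0.0604 0.0289] [330.8 216.2] 0.0331
scr 1 [0.6273 0.022  0.0269] [367. 215.] 0.0269
scr 2 [0.6172 0.0231 0.0267] [363.5 216. ] 0.0269
scr 4 [0.5936 0.023  0.0278] [356.  218.5] 0.0282
scr 4 [0.5715 0.0241 0.0275] [348.2 220.8] 0.0294
scr 1 [0.5837 0.0208 0.0279] [353. 220.] 0.0279
scr 5 [0.5487 0.0246 0.0269] [340.6 223.4] 0.0299
```

```bash
cat >> h.py <<'E'
def ray(im_K,E,uv,z):  # pixels -> world on plane z
    uv=np.asarray(uv,float).reshape(-1,2)
    d=np.c_[(uv[:,0]-im_K[0,2])/im_K[0,0],-(uv[:,1]-im_K[1,2])/im_K[1,1],-np.ones(len(uv))]@E[:3,:3].T
    return E[:3,3]+d*((z-E[2,3])/d[:,2])[:,None]
def plan(xyz,yaw):  # yaw (deg): direction of tool z (mod 180) in world
    o=ctrl.get_obs();M=R.from_rotvec(o["tool_rot"]).as_matrix()
    cur=np.degrees(np.arctan2(M[1,2],M[0,2]));d=(yaw-cur+90)%180-90
    s=np.sign(-d*-M[2,0]*1.0)
    turn=-d*(1 if M[2,0]<0 else -1)
    M2=M@R.from_rotvec([np.radians(turn),0,0]).as_matrix()
    sh=M2.T@(np.array(xyz)-o["tool_pos"])
    print("t",round(o["t"],2),"pos",o["tool_pos"].round(4),"toolx",M[:,0].round(4),"zyaw",cur.round(2),"q6",o["q"][5].round(2),"F",o["contact_force"].round(2),"open",round(o["opening"],4))
    print("turn deg",round(turn,2),"units",round(turn/90,4),"then shift(tool) mm",(sh*1000).round(1),"units",(sh/.25).round(4))
E
python3 - <<'E'
from h import *
im=ctrl.get_image("top");K,E=im["K"],im["extrinsics"];px=im["pixels"].astype(int)
r,g,b=px[...,0],px[...,1],px[...,2]
P=cloud(im);X,Y,Z=[P[...,i] for i in range(3)]
near=np.hypot(X-.484,Y-.297)<.12
white=near&(np.minimum(np.minimum(r,g),b)>150)
red=near&(r>110)&(g<90)&(b<90)&(r>1.7*g)
blk=near&(px.sum(-1)<110)&(Z>.03)
def w(m,z): v,u=np.nonzero(m);return ray(K,E,np.c_[u,v],z)
c=clean(white|red|blk|(near&(Z>.004)&(Z<.05)))
print("white+",rect(w(clean(white|red),.006)))
q=w(red,.010);(vx,vy,x0,y0)=cv2.fitLine((q[:,:2]*1000).astype(np.float32),cv2.DIST_HUBER,0,.01,.01).ravel();print("lip line",np.degrees(np.arctan2(vy,vx)),x0,y0,rect(q))
q=w(blk,.042);print("ribtop",rect(q),len(q))
br=clean((np.hypot(X-.6,Y+.043)<.3)&(r>g+8)&(g>b+15)&(r>120)&(Z>.008)&(Z<.03)&(r+g>300))
print("board",rect(w(br,.018)))
for x,y in((.541,.064),(.680,.0495)):
    m=(np.hypot(X-x,Y-y)<.03)&(r-b>70)&(Z>.023); m2=(np.hypot(X-x,Y-y)<.03)&(Z>.025)
    print("screw",m.sum(),w(m,.031).mean(0).round(4),m2.sum(),w(m2,.031).mean(0).round(4))
plan([.484,.2975,.12],90-27.2)
save(im,"crop1.png",(100,300,150,450),2.6)
E
```

```text
white+ (array([484.6, 299.5]), 189.9, 75.4, -27.11)
lip line -27.121239 467.05417 266.24387 (array([484.4, 298.6]), 196.2, 83.2, -27.1)
ribtop (array([482.9, 296.5]), 57.3, 15.1, -25.77) 172
board (array([599.7, -42.4]), 378.3, 269.6, 84.17)
screw 36 [0.5407 0.0657 0.031 ] 35 [0.541 0.064 0.031]
screw 41 [0.6787 0.0511 0.031 ] 35 [0.6782 0.0488 0.031 ]
t 0.85 pos [0.2404 0.5769 0.2183] toolx [-0.  0. -1.] zyaw 67.38 q6 -0.12 F [-0.34 -0.14 -0.61] open 0.0852
turn deg 4.58 units 0.0509 then shift(tool) mm [  98.3 -344.4 -137.2] units [ 0.3932 -1.3776 -0.5486]
```

View pics/crop1.png

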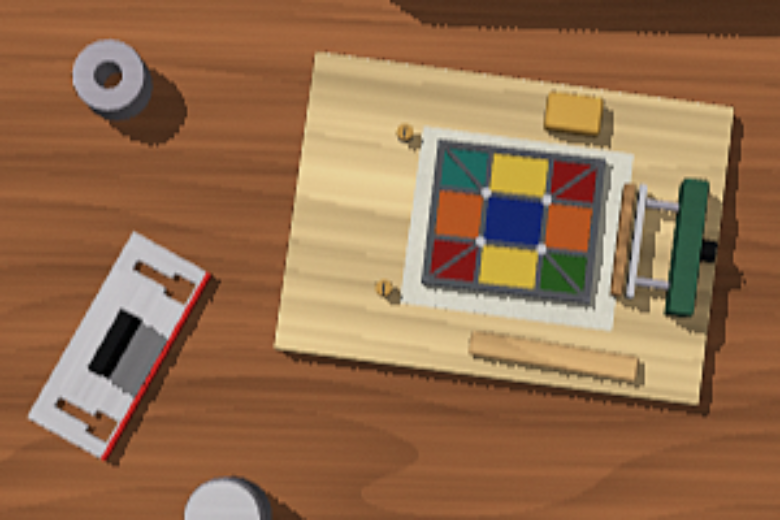

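Fence yaw is about -27.1° and its centre about (0.4845, 0.2985). The board origin is about (0.5997, -0.0423) with yaw about -5.8°, and the screw positions agree with that. I'm moving above the fence.

Emit:
move_arm:
  increments:
    - [[0,0,0,0.051],[0,-0.138,-0.055,0],[0,-0.138,-0.055,0],[0,-0.138,-0.055,0],[0,-0.138,-0.055,0],[0,-0.138,-0.055,0],[0,-0.138,-0.055,0],[0,-0.138,-0.055,0],[0,-0.138,-0.055,0],[0,-0.138,-0.055,0],[0,-0.138,-0.055,0],[0.13,0,0,0],[0.13,0,0,0],[0.13,0,0,0],[0,0,0,0],[0,0,0,0],[0,0,0,0],[0,0,0,0]]
  gripper: 0
  squeeze: 60

```text
t: 2.35
tool_pos: [0.486, 0.2979, 0.124]
tool_rot: [-0.853, 1.392, 0.852]
contact_force: [-0.3, 0.1, 0.2]
opening: 0.0853
```

Run:
```python
from h import *
plan([.4845,.2985,.027],90-27.1)
```

```text
t 2.35 pos [0.486  0.2979 0.124 ] toolx [ 0.0045  0.002  -1.    ] zyaw 62.81 q6 -0.68 F [-0.32  0.08  0.15] open 0.0853
turn deg -0.09 units -0.0009 then shift(tool) mm [97.   1.9 -0.5] units [ 0.388   0.0077 -0.002 ]
```

Emit:
move_arm:
  increments:
    - [[0,0.007,0,0],[0.08,0,0,0],[0.08,0,0,0],[0.07,0,0,0],[0.05,0,0,0],[0.05,0,0,0],[0.03,0,0,0],[0.028,0,0,0],[0,0,0,0],[0,0,0,0],[0,0,0,0]]

```text
t: 3.27
tool_pos: [0.4835, 0.298, 0.0247]
tool_rot: [-0.853, 1.396, 0.852]
contact_force: [-0.4, 0.3, 0.2]
opening: 0.0854
```

Emit:
move_arm:
  increments:
    - [[0,0,0,0],[0,0,0,0],[0,0,0,0],[0,0,0,0],[0,0,0,0],[0,0,0,0],[0,0,0,0],[0,0,0,0],[0,0,0,0],[0,0,0,0],[0,0,0,0],[0,0,0,0],[0,0,0,0],[0,0,0,0]]
  gripper: 1
  squeeze: 60

```text
t: 4.43
tool_pos: [0.483, 0.2978, 0.0241]
tool_rot: [-0.853, 1.397, 0.853]
contact_force: [-1.3, -0.4, 3.7]
opening: 0.0114
```

Run:
```python
from h import *
plan([.484,.2985,.12],90-27.1)
```

```text
t 4.43 pos [0.483  0.2978 0.0241] toolx [ 4.e-04  3.e-04 -1.e+00] zyaw 62.79 q6 -0.67 F [-1.32 -0.41  3.71] open 0.0114
turn deg -0.11 units -0.0012 then shift(tool) mm [-95.9  -0.6   1.1] units [-0.3835 -0.0026  0.0045]
```

Emit:
move_arm:
  increments:
    - [[-0.02,0,0,0],[-0.05,0,0,0],[-0.08,0,0,0],[-0.1,0,0,0],[-0.1,0,0,0],[-0.05,0,0,0],[0,0,0,0],[0,0,0,0],[0,0,0,0]]

```text
t: 5.18
tool_pos: [0.4815, 0.297, 0.1217]
tool_rot: [-0.853, 1.401, 0.853]
contact_force: [-1.2, -1.3, -3.9]
opening: 0.0115
```

Run:
```python
from h import *
# fence->target: rotate +21.3 ; origin offset in tool frame ~ (fence 484.4,298.4) vs tcp at grasp (483.0,297.8)
a=np.radians(21.3);d=np.array([1.0,.5]);d2=np.array([[np.cos(a),-np.sin(a)],[np.sin(a),np.cos(a)]])@d
t=np.array([612.0,79.1])-d2;print(t)
plan([t[0]/1e3,t[1]/1e3,.124],90-5.8)
```

```text
[611.24993439  78.27090316]
t 5.18 pos [0.4815 0.297  0.1217] toolx [-0.0031 -0.0014 -1.    ] zyaw 62.78 q6 -0.67 F [-1.2  -1.29 -3.88] open 0.0115
turn deg -21.42 units -0.238 then shift(tool) mm [  -2.3 -151.2 -204.5] units [-0.0094 -0.6047 -0.8181]
```

Emit:
move_arm:
  increments:
    - [[0,0,0,-0.0595],[0,0,0,-0.0595],[0,0,0,-0.0595],[0,0,0,-0.0595],[0,-0.04,-0.055,0],[0,-0.08,-0.11,0],[0,-0.08,-0.11,0],[0,-0.08,-0.11,0],[0,-0.08,-0.11,0],[0,-0.08,-0.11,0],[0,-0.08,-0.11,0],[0,-0.06,-0.075,0],[0,-0.025,-0.028,0],[0.05,0,0,0],[0.05,0,0,0],[0.04,0,0,0],[0,0,0,0],[0,0,0,0],[0,0,0,0],[0,0,0,0]]

```text
t: 6.85
tool_pos: [0.613, 0.0796, 0.0896]
tool_rot: [-1.136, 1.254, 1.134]
contact_force: [0.2, 0.0, -3.2]
opening: 0.0113
```

Run:
```python
from h import *
plan([.6112,.0783,.06],90-5.8)
for c in("top","side"):
    im=ctrl.get_image(c);K,E=im["K"],im["extrinsics"];px=im["pixels"].astype(int);r,g,b=[px[...,i] for i in range(3)]
    P=cloud(im);X,Y,Z=[P[...,i] for i in range(3)]
    near=(np.hypot(X-.612,Y-.078)<.13)&(Z>.04)
    red=near&(r>110)&(g<90)&(b<90)&(r>1.7*g)
    white=near&(np.minimum(np.minimum(r,g),b)>140)
    q=P[clean(near&(Z<.085)&(white|red))];print(c,"plate",rect(q),np.nanmedian(q[:,2]))
    q=P[red];f=cv2.fitLine((q[:,:2]*1000).astype(np.float32),cv2.DIST_HUBER,0,.01,.01).ravel();print("lip",np.degrees(np.arctan2(f[1],f[0])),f[2:],rect(q),np.nanmedian(q[:,2]))
    np.savez(c+"1.npz",P=P,px=im["pixels"])
    n=c+"1.png";save(im,n,(90,290,210,470) if c=="top" else (140,340,230,490),2)
    if c=="side":
        a=cv2.imread("pics/top1.png");s=cv2.imread("pics/side1.png");cv2.imwrite("pics/both1.png",cv2.resize(np.vstack([a[:400,:520],s[:400,:520]]),None,fx=.75,fy=.75))
```

```text
t 6.85 pos [0.613  0.0796 0.0896] toolx [ 0.0014  0.     -1.    ] zyaw 84.27 q6 -1.46 F [ 0.23  0.01 -3.19] open 0.0113
turn deg 0.07 units 0.0007 then shift(tool) mm [29.6  1.7 -1.5] units [ 0.1184  0.0066 -0.006 ]
top plate (array([597.8, 106.3]), 31.2, 29.9, -89.37) 0.07102743592469962
lip -22.00641 [562.12775  96.19485] (array([568.4,  79.9]), 162.1, 111.3, 0.62) 0.43981937919646363
side plate (array([555.7,  85.9]), 78.4, 74.3, 84.23) 0.07045880319847464
lip -5.7187247 [604.86786   40.487152] (array([602.9,  68.4]), 200.8, 82.8, -0.7) 0.07275632231949547
```

View pics/both1.png

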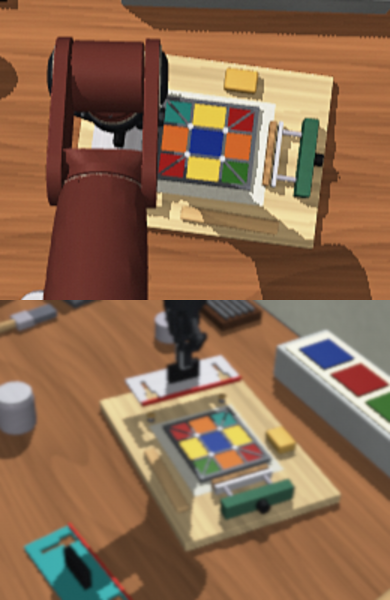

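The top view is blocked by the arm. The side view shows the fence hanging level above the screws with its lip towards the panel. I'll fit the lip and screws in the side image with a projected model.

```bash
cat >> h.py <<'E'
from scipy.optimize import minimize
def proj(K,E,p):
    c=(np.asarray(p)-E[:3,3])@E[:3,:3];return np.c_[K[0,0]*c[:,0]/-c[:,2]+K[0,2],K[1,1]*-c[:,1]/-c[:,2]+K[1,2]]
def boxpts(x0,x1,y0,y1,z0,z1): return np.array([[x,y,z] for x in(x0,x1) for y in(y0,y1) for z in(z0,z1)])
def place(p,x,y,yaw,z):
    a=np.radians(yaw);return p@np.array([[np.cos(a),np.sin(a),0],[-np.sin(a),np.cos(a),0],[0,0,1]])+[x,y,z]
def fit(K,E,mask,model,p0,z,fixyaw=False):
    S=8;v,u=np.nonzero(mask);v0,u0=v.min()-12,u.min()-12;h,w=v.max()-v0+13,u.max()-u0+13
    M=cv2.resize(mask[v0:v0+h,u0:u0+w].astype(np.float32),(w*S,h*S),interpolation=cv2.INTER_NEAREST)
    def cost(d):
        uv=proj(K,E,place(model,p0[0]+d[0]/1e3,p0[1]+d[1]/1e3,p0[2]+(0 if fixyaw else d[2]),z))
        uv=((uv-[u0,v0]+.5)*S-.5);I=np.zeros(M.shape,np.uint8);cv2.fillConvexPoly(I,cv2.convexHull(uv.round().astype(np.int32)),1)
        I=I.astype(np.float32);return -(I*M).sum()/np.maximum(I,M).sum()
    r=minimize(cost,[0,0,0],method="Nelder-Mead",options=dict(initial_simplex=[[0,0,0],[5,0,0],[0,5,0],[0,0,2]],xatol=.05,fatol=1e-4))
    return (np.r_[p0[0]+r.x[0]/1e3,p0[1]+r.x[1]/1e3,p0[2]+r.x[2]]).round(4),round(-r.fun,3)
LIP=boxpts(-.095,.095,-.040,-.037,0,.010)
a=np.linspace(0,2*np.pi,24)
HEAD=np.array([[.0075*np.cos(t),.0075*np.sin(t),z] for t in a for z in(0,.004)])
E
python3 - <<'E'
from h import *
cal={}
for c in("side","top"):
    im=ctrl.get_image(c);cal[c]=(im["K"],im["extrinsics"])
def redmask(px,near):
    r,g,b=[px[...,i].astype(int) for i in range(3)];return clean(near&(r>90)&(g<.62*r)&(b<.62*r)&(abs(g-b)<.25*r))
for c in("side","top"):
    K,E=cal[c];z=np.load(c+"0.npz");P=z["P"];X,Y,Z=[P[...,i] for i in range(3)]
    m=redmask(z["px"],(np.hypot(X-.484,Y-.297)<.13))
    print(c,"fence0",m.sum(),fit(K,E,m,LIP,(.4845,.2985,-27.1),0))
    for s in((.5409,.0648),(.6785,.050)):
        m=clean((np.hypot(X-s[0],Y-s[1])<.025)&(Z>.0245))
        print("screw",m.sum(),fit(K,E,m,HEAD,(*s,0),.027,True))
K,E=cal["side"];z=np.load("side1.npz");P=z["P"];X,Y,Z=[P[...,i] for i in range(3)]
m=redmask(z["px"],(np.hypot(X-.612,Y-.078)<.14)&(Z>.05)&(Z<.1));cv2.imwrite("m.png",m*255)
for h in(.0635,.0655,.0675): print("fence1",h,m.sum(),fit(K,E,m,LIP,(.613,.080,-5.7),h))
E
```

```text
side fence0 169 (array([  0.479 ,   0.293 , -26.2686]), np.float64(0.606))
screw 18 (array([0.5402, 0.0611, 1.0115]), np.float64(0.768))
screw 15 (array([0.6794, 0.0503, 0.5382]), np.float64(0.691))Traceback (most recent call last):
  File "<stdin>", line 9, in <module>
  File "<stdin>", line 6, in redmask
  File "h.py", line 20, in clean
    n,l,s,_=cv2.connectedComponentsWithStats(m);return l==1+np.argmax(s[1:,4])
                                                            ~~~~~~~~~^^^^^^^^^
    return _wrapfunc(a, 'argmax', axis=axis, out=out, **kwds)
    return bound(*args, **kwds)
ValueError: attempt to get argmax of an empty sequence
```

Run:
```python
from h import *
im=ctrl.get_image("side");ks=(im["K"],im["extrinsics"]);im=ctrl.get_image("top");kt=(im["K"],im["extrinsics"])
def redmask(px,near):
    r,g,b=[px[...,i].astype(int) for i in range(3)];m=near&(r>80)&(g<.45*r)&(b<.5*r)
    n,l,s,_=cv2.connectedComponentsWithStats(m.astype(np.uint8));return l==1+np.argmax(s[1:,4])
def run(tag,f,k,x,y,yaw,h,zr):
    z=np.load(f);P=z["P"];X,Y,Z=[P[...,i] for i in range(3)]
    m=redmask(z["px"],(np.hypot(X-x,Y-y)<.14)&(Z>zr[0])&(Z<zr[1]))
    print(tag,m.sum(),*fit(*k,m,LIP,(x,y,yaw),h))
run("f0 side","side0.npz",ks,.4845,.2985,-27.1,0,(-.02,.03))
run("f0 top","top0.npz",kt,.4845,.2985,-27.1,0,(-.02,.03))
for h in(.0635,.0655,.0675): run("f1 side","side1.npz",ks,.613,.080,-5.7,h,(.05,.1))
z=np.load("top0.npz");P=z["P"];X,Y,Z=[P[...,i] for i in range(3)]
for s in((.5409,.0648),(.6785,.050)):
    m=(np.hypot(X-s[0],Y-s[1])<.02)&(Z>.0245);print("screw top",m.sum(),*fit(*kt,m,HEAD,(*s,0),.027,True))
```

```text
f0 side 176 [  0.4844   0.2941 -28.5191] 0.73
f0 top 159 [  0.484    0.2988 -27.2142] 0.768
f1 side 123 [ 0.618   0.08   -5.6995] 0.477
f1 side 123 [ 0.6136  0.0781 -5.2426] 0.473
f1 side 123 [ 0.6135  0.0765 -4.9869] 0.471
screw top 34 [ 0.5408  0.0637 -0.2185] 0.861
screw top 34 [ 0.6801  0.0496 -0.3238] 0.834
```

Emit:
move_arm:
  increments:
    - [[0,0.003,-0.0055,0],[0.03,0,0,0],[0.03,0,0,0],[0.03,0,0,0],[0.02,0,0,0],[0.01,0,0,0],[0,0,0,0],[0,0,0,0],[0,0,0,0],[0,0,0,0]]

```text
t: 7.98
tool_pos: [0.6122, 0.0777, 0.0594]
tool_rot: [-1.135, 1.254, 1.134]
contact_force: [-0.0, 0.1, -2.5]
opening: 0.0112
```

Run:
```python
from h import *
plan([.6120,.0783,.042],90-5.8)
im=ctrl.get_image("side");save(im,"side2.png",(160,260,240,420),4)
P=cloud(im);np.savez("side2.npz",P=P,px=im["pixels"])
```

```text
t 7.98 pos [0.6122 0.0777 0.0594] toolx [ 0.0011  0.     -1.    ] zyaw 84.21 q6 -1.46 F [-0.01  0.06 -2.46] open 0.0112
turn deg 0.01 units 0.0001 then shift(tool) mm [17.4  0.3  0.6] units [0.0697 0.0012 0.0023]
```

View pics/side2.png

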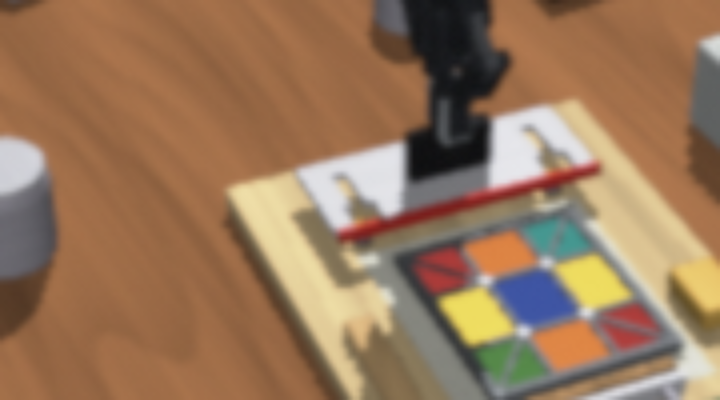

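Emit:
move_arm:
  increments:
    - [[0.01,0,0.001,0],[0.01,0,0.001,0],[0.01,0,0,0],[0.008,0,0,0],[0.008,0,0,0],[0.008,0,0,0],[0,0,0,0],[0,0,0,0],[0,0,0,0]]

```text
t: 8.78
tool_pos: [0.6119, 0.0782, 0.0454]
tool_rot: [-1.134, 1.255, 1.134]
contact_force: [-0.6, 0.6, -4.3]
opening: 0.0113
```

It's past the heads with no contact. Lowering onto the board now.

Emit:
move_arm:
  increments:
    - [[0.005,0,0,0],[0.004,0,0,0],[0.003,0,0,0],[0,0,0,0],[0,0,0,0],[0,0,0,0]]

```text
t: 9.28
tool_pos: [0.6117, 0.0782, 0.0423]
tool_rot: [-1.134, 1.255, 1.134]
contact_force: [0.9, -1.3, -3.5]
opening: 0.0118
```

Run:
```python
from h import *
plan([.6120,.0783,.042],90-5.8);print(ctrl.get_obs()["wrist_torque"])
im=ctrl.get_image("side");save(im,"side3.png",(160,260,240,420),4)
P=cloud(im);np.savez("side3.npz",P=P,px=im["pixels"])
K,E=im["K"],im["extrinsics"]
# panel in board frame from initial views: coloured/dark region on plane z=.027
z=np.load("top0.npz");im=ctrl.get_image("top");K,E=im["K"],im["extrinsics"]
px=z["px"].astype(int);h=cv2.cvtColor(z["px"],cv2.COLOR_RGB2HSV);X,Y=z["P"][...,0],z["P"][...,1]
wood=(h[...,0]>10)&(h[...,0]<30)&(h[...,1]<140)&(h[...,2]>120);white=(px.min(-1)>170)
near=(abs(X-.604)<.095)&(abs(Y+.035)<.1)
m=near&~wood&~white
m=cv2.morphologyEx(m.astype(np.uint8),cv2.MORPH_CLOSE,np.ones((3,3)));m=clean(cv2.morphologyEx(m,cv2.MORPH_OPEN,np.ones((9,9))))
v,u=np.nonzero(m);q=ray(K,E,np.c_[u,v],.027);r=rect(q);print(r)
B=np.array([600.1,-42.4]);a=np.radians(-5.8);d=r[0]-B;print("panel in board",d[0]*np.cos(a)+d[1]*np.sin(a),-d[0]*np.sin(a)+d[1]*np.cos(a))
```

```text
t 9.28 pos [0.6117 0.0782 0.0423] toolx [-1.e-04  0.e+00 -1.e+00] zyaw 84.21 q6 -1.46 F [ 0.9  -1.28 -3.48] open 0.0118
turn deg 0.01 units 0.0001 then shift(tool) mm [ 0.3 -0.2  0.1] units [ 0.0011 -0.0009  0.0006]
[ 0.02382342 -0.03739444 -0.00216413]
(array([600.6, -52.2]), 156.6, 133.7, 85.15)
panel in board 1.4877920668072686 -9.699302797930656
```

View pics/side3.png

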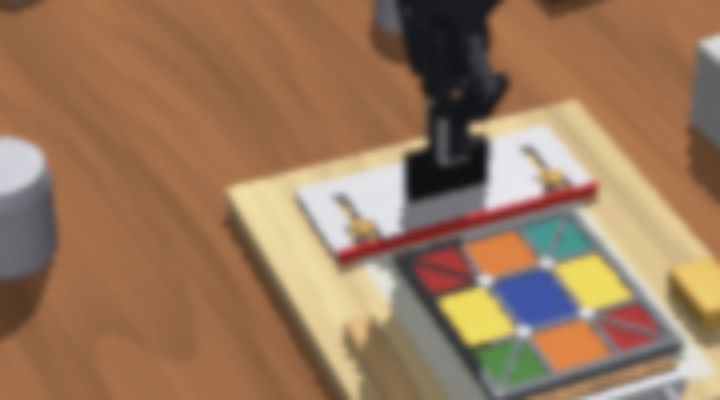

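Both brass heads show through the entry holes, at (357,228) and (550,175) in the crop, and the fence is down. I'll slide it slowly along board -y.

Emit:
move_arm:
  increments:
    - [[0.001,0,0,0],[0.001,0,0,0],[0,0,-0.004,0],[0,0,-0.004,0],[0,0,-0.004,0],[0,0,-0.004,0],[0,0,-0.004,0],[0,0,-0.004,0],[0,0,-0.004,0],[0,0,-0.004,0],[0,0,-0.004,0],[0,0,-0.004,0],[0,0,0,0],[0,0,0,0]]

```text
t: 10.55
tool_pos: [0.611, 0.0681, 0.0422]
tool_rot: [-1.135, 1.255, 1.134]
contact_force: [0.5, 1.2, 1.8]
opening: 0.0114
```

Run:
```python
from h import *
plan([.6123-.1005*.03,.0788-.995*.03,.0418],84.2);print(ctrl.get_obs()["wrist_torque"])
z=np.load("top0.npz");P=z["P"];B=np.array([.6001,-.0424]);a=np.radians(-5.8);d=P[...,:2]-B
bx=d[...,0]*np.cos(a)+d[...,1]*np.sin(a);by=-d[...,0]*np.sin(a)+d[...,1]*np.cos(a)
px=z["px"].astype(int)
for x0 in(-.035,-.02,0,.02,.035):   # profile along board y through panel edge/cork
    m=(abs(bx-x0)<.0025)&(by<-.07)&(by>-.125);o=np.argsort(-by[m])
    print(x0,[(round(by[m][i]*1e3),round(P[...,2][m][i]*1e3),px[m][i].tolist()) for i in o][::2])
```

```text
t 10.55 pos [0.611  0.0681 0.0422] toolx [ 6.e-04 -2.e-04 -1.e+00] zyaw 84.21 q6 -1.48 F [0.47 1.19 1.83] open 0.0114
turn deg 0.01 units 0.0001 then shift(tool) mm [  0.4  -0.2 -19.2] units [ 0.0014 -0.0007 -0.0769]
[ 0.33876231 -0.04478759 -0.02059428]
-0.035 [(-72, 24, [39, 86, 29]), (-73, 28, [35, 86, 22]), (-76, 27, [72, 73, 77]), (-76, 26, [91, 84, 98]), (-78, 29, [82, 82, 88]), (-81, 25, [74, 76, 82]), (-85, 21, [127, 125, 115]), (-87, 16, [118, 115, 105]), (-89, 17, [100, 98, 91]), (-91, 17, [224, 220, 205]), (-93, 16, [217, 214, 199]), (-96, 16, [212, 211, 196]), (-98, 34, [94, 77, 55]), (-99, 28, [71, 51, 32]), (-100, 36, [152, 110, 68]), (-103, 34, [147, 108, 71]), (-104, 39, [161, 118, 77]), (-106, 41, [146, 106, 69]), (-112, 19, [113, 97, 63]), (-112, 32, [20, 20, 22]), (-114, 37, [199, 199, 204]), (-116, 37, [199, 198, 202]), (-118, 40, [165, 164, 167]), (-119, 32, [147, 146, 150]), (-121, 33, [153, 148, 159]), (-123, 39, [160, 155, 165])]
-0.02 [(-72, 22, [58, 70, 64]), (-74, 31, [53, 82, 50]), (-76, 28, [81, 82, 88]), (-78, 27, [79, 80, 85]), (-79, 25, [81, 82, 87]), 
[... 1937 characters left out ...]
[131, 16, 14]), (-74, 26, [81, 64, 66]), (-76, 26, [77, 86, 91]), (-79, 23, [76, 77, 83]), (-82, 20, [113, 111, 103]), (-84, 25, [118, 116, 106]), (-87, 17, [96, 95, 86]), (-89, 22, [224, 222, 206]), (-92, 14, [212, 209, 195]), (-92, 14, [212, 209, 195]), (-96, 19, [214, 212, 199]), (-98, 20, [230, 233, 220]), (-98, 38, [62, 37, 13]), (-100, 39, [157, 114, 71]), (-102, 41, [157, 117, 77]), (-105, 39, [166, 123, 81]), (-106, 33, [149, 108, 71]), (-108, 35, [105, 77, 50]), (-112, 35, [34, 37, 45]), (-113, 15, [101, 85, 57]), (-114, 37, [213, 211, 216]), (-116, 38, [203, 202, 206]), (-119, 39, [112, 111, 117]), (-120, 31, [98, 96, 102]), (-122, 36, [184, 180, 189]), (-124, 34, [153, 150, 160])]
```

The cork face is at about y = -99.5 mm and the panel's front edge at about -82 mm, both in the board frame. I expect cork contact after about 21 mm more slide.

Emit:
move_arm:
  increments:
    - [[0,0,-0.004,0],[0,0,-0.004,0],[0,0,-0.004,0],[0,0,-0.004,0],[0,0,-0.003,0],[0,0,-0.003,0],[0,0,-0.003,0],[0,0,-0.003,0],[0,0,-0.003,0],[0,0,-0.003,0],[0,0,-0.003,0],[0,0,0,0]]

```text
t: 11.55
tool_pos: [0.6101, 0.0593, 0.0421]
tool_rot: [-1.134, 1.254, 1.134]
contact_force: [0.9, 4.7, 2.0]
opening: 0.0115
```

Emit:
move_arm:
  increments:
    - [[0,0,-0.002,0],[0,0,-0.002,0],[0,0,-0.002,0],[0,0,-0.002,0],[0,0,-0.002,0],[0,0,-0.002,0],[0,0,-0.002,0],[0,0,-0.002,0]]

```text
t: 12.22
tool_pos: [0.6097, 0.0555, 0.0421]
tool_rot: [-1.134, 1.254, 1.134]
contact_force: [1.0, 4.3, 1.9]
opening: 0.0113
```

Emit:
move_arm:
  increments:
    - [[0,0,-0.002,0],[0,0,-0.002,0],[0,0,-0.002,0]]

```text
t: 12.47
tool_pos: [0.6095, 0.054, 0.0421]
tool_rot: [-1.134, 1.254, 1.134]
contact_force: [1.0, 5.8, 2.9]
opening: 0.0114
```

Emit:
move_arm:
  increments:
    - [[0,0,-0.002,0],[0,0,-0.002,0],[0,0,-0.002,0],[0,0,-0.002,0],[0,0,-0.002,0],[0,0,-0.002,0],[0,0,0,0]]

```text
t: 13.05
tool_pos: [0.6092, 0.051, 0.0421]
tool_rot: [-1.134, 1.254, 1.134]
contact_force: [1.5, 5.4, 1.8]
opening: 0.0112
```

Emit:
move_arm:
  increments:
    - [[0,0,-0.002,0],[0,0,-0.002,0],[0,0,-0.002,0]]

```text
t: 13.3
tool_pos: [0.6091, 0.0496, 0.0422]
tool_rot: [-1.134, 1.254, 1.134]
contact_force: [0.8, 5.3, 2.6]
opening: 0.0115
```

Run:
```python
from h import *
plan([.6123-.1005*.0315,.0782-.995*.0315,.0418],84.2);print(ctrl.get_obs()["wrist_torque"])
im=ctrl.get_image("side");save(im,"side4.png",(190,290,310,450),4)
```

```text
t 13.3 pos [0.6091 0.0496 0.0422] toolx [ 6.0e-04  1.1e-03 -1.0e+00] zyaw 84.2 q6 -1.51 F [0.81 5.25 2.61] open 0.0115
turn deg 0.0 units 0.0 then shift(tool) mm [ 0.4 -0.3 -2.7] units [ 0.0015 -0.0013 -0.0108]
[ 0.96278247 -0.07499895  0.0082863 ]
```

View pics/side4.png

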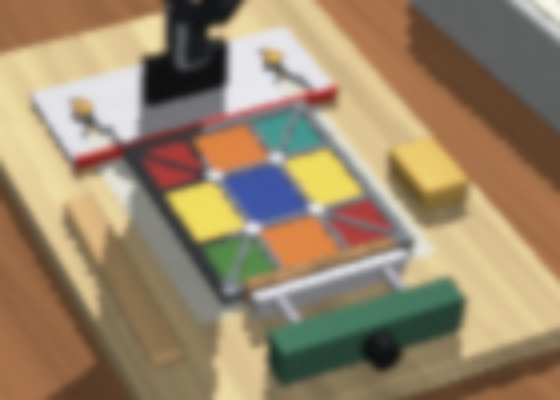

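Both heads now sit in the slots and the panel is almost at the cork. I'll use small steps and watch Fy, which is about 5.3 N while sliding.

Emit:
move_arm:
  increments:
    - [[0,0,-0.002,0],[0,0,-0.002,0],[0,0,0,0]]

```text
t: 13.6
tool_pos: [0.6089, 0.0485, 0.0421]
tool_rot: [-1.134, 1.254, 1.134]
contact_force: [1.2, 6.0, 2.6]
opening: 0.0113
```

Emit:
move_arm:
  increments:
    - [[0,0,-0.002,0],[0,0,0,0]]

```text
t: 13.77
tool_pos: [0.6089, 0.0481, 0.0421]
tool_rot: [-1.134, 1.254, 1.134]
contact_force: [1.5, 6.5, 2.7]
opening: 0.0112
```

Emit:
move_arm:
  increments:
    - [[0,0,-0.002,0],[0,0,0,0]]

```text
t: 13.93
tool_pos: [0.6089, 0.0478, 0.0421]
tool_rot: [-1.133, 1.254, 1.135]
contact_force: [0.2, 5.9, 2.2]
opening: 0.0116
```

Emit:
move_arm:
  increments:
    - [[0,0,-0.002,0],[0,0,0,0]]

```text
t: 14.1
tool_pos: [0.6089, 0.0476, 0.0422]
tool_rot: [-1.133, 1.253, 1.135]
contact_force: [-0.3, 6.6, 3.1]
opening: 0.0116
```

Emit:
move_arm:
  increments:
    - [[0,0,-0.002,0],[0,0,0,0]]

```text
t: 14.27
tool_pos: [0.6089, 0.0474, 0.0423]
tool_rot: [-1.133, 1.253, 1.135]
contact_force: [0.9, 8.1, 2.9]
opening: 0.011
```

Emit:
move_arm:
  increments:
    - [[0,0,-0.001,0],[0,0,0,0],[0,0,0,0],[0,0,0,0]]

```text
t: 14.6
tool_pos: [0.6089, 0.0473, 0.0422]
tool_rot: [-1.133, 1.253, 1.135]
contact_force: [1.5, 8.6, 2.6]
opening: 0.0116
```

Run:
```python
from h import *
o=ctrl.get_obs();print(o["contact_force"],o["wrist_torque"])
for i in range(4):
    im=ctrl.get_image("side");o=ctrl.get_obs();print(o["tool_pos"].round(4),o["contact_force"].round(2),o["wrist_torque"].round(3))
plan([.6123-.1005*.0315,.0782-.995*.0315,.0418],84.2)
save(im,"side5.png",(190,290,310,450),4)
```

```text
[1.47380759 8.60081377 2.55237289] [ 1.51188805 -0.17981178 -0.0186018 ]
[0.6089 0.0473 0.0423] [0.7  8.42 1.86] [ 1.442 -0.147  0.01 ]
[0.6089 0.0473 0.0423] [0.25 7.42 2.72] [ 1.428 -0.181  0.016]
[0.6089 0.0473 0.0423] [1.03 7.81 2.54] [ 1.459 -0.193  0.067]
[0.6089 0.0473 0.0423] [1.31 8.99 2.12] [ 1.454 -0.152 -0.048]
t 14.8 pos [0.6089 0.0473 0.0423] toolx [ 0.001   0.0029 -1.    ] zyaw 84.2 q6 -1.52 F [1.31 8.99 2.12] open 0.0115
turn deg -0.0 units -0.0 then shift(tool) mm [ 0.5 -0.3 -0.5] units [ 0.0018 -0.0012 -0.0018]
```

View pics/side5.png

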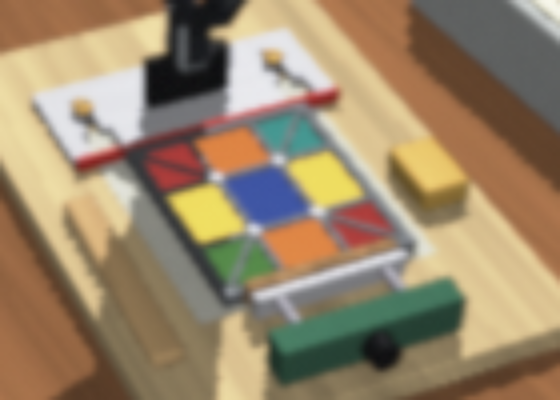

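The wrist moment rises steadily with travel, by about 3 N beyond sliding friction, so the cork is yielding. I'll nudge it a little more, hold, then take the load off before opening.

Emit:
move_arm:
  increments:
    - [[0,0,-0.002,0],[0,0,0,0],[0,0,0,0],[0,0,0,0]]

```text
t: 15.13
tool_pos: [0.6089, 0.0471, 0.0423]
tool_rot: [-1.132, 1.252, 1.135]
contact_force: [1.1, 9.1, 2.9]
opening: 0.0115
```

Run:
```python
from h import *
o=ctrl.get_obs();print(o["tool_pos"].round(4),o["contact_force"].round(2),o["wrist_torque"].round(3))
```

```text
[0.6089 0.0471 0.0423] [1.09 9.13 2.92] [ 1.656 -0.124 -0.012]
```

Emit:
move_arm:
  increments:
    - [[0,0,0.002,0],[0,0,0.002,0],[0,0,0,0],[0,0,0,0]]

```text
t: 15.47
tool_pos: [0.6089, 0.0473, 0.0422]
tool_rot: [-1.133, 1.253, 1.135]
contact_force: [1.2, 6.5, 2.7]
opening: 0.0118
```

Run:
```python
from h import *
o=ctrl.get_obs();print(o["tool_pos"].round(4),o["contact_force"].round(2),o["wrist_torque"].round(3))
```

```text
[0.6089 0.0473 0.0422] [1.25 6.53 2.67] [ 1.167 -0.187  0.018]
```

Emit:
move_arm:
  increments:
    - [[0,0,0.002,0],[0,0,0.002,0],[0,0,0,0],[0,0,0,0]]

```text
t: 15.8
tool_pos: [0.6089, 0.0473, 0.0421]
tool_rot: [-1.135, 1.255, 1.134]
contact_force: [0.2, 3.5, 3.6]
opening: 0.0116
```

Run:
```python
from h import *
o=ctrl.get_obs();print(o["tool_pos"].round(4),o["contact_force"].round(2),o["wrist_torque"].round(3))
```

```text
[0.6089 0.0473 0.0421] [0.25 3.51 3.61] [ 0.635 -0.106  0.109]
```

Emit:
move_arm:
  increments:
    - [[0,0,0,0],[0,0,0,0],[0,0,0,0],[0,0,0,0],[0,0,0,0],[0,0,0,0]]
  gripper: 0.6

```text
t: 16.3
tool_pos: [0.6084, 0.0471, 0.0415]
tool_rot: [-1.134, 1.256, 1.135]
contact_force: [-0.4, 0.3, -0.3]
opening: 0.0345
```

Released. I'll retract straight up, then move the arm aside so the top view is clear.

Emit:
move_arm:
  increments:
    - [[-0.02,0,0,0],[-0.04,0,0,0],[-0.06,0,0,0],[-0.1,0,0,0],[-0.14,0,0,0],[-0.14,0,0,0],[-0.14,0,0,0],[0,0,0.12,0],[0,0,0.15,0],[0,0,0.15,0],[0,0,0.15,0],[0,0,0.15,0],[0,0,0.15,0],[0,0,0.15,0],[0,0,0,0],[0,0,0,0],[0,0,0,0]]

```text
t: 17.72
tool_pos: [0.6344, 0.301, 0.2025]
tool_rot: [-1.135, 1.255, 1.134]
contact_force: [0.8, -0.2, -0.2]
opening: 0.0344
```

Run:
```python
from h import *
o=ctrl.get_obs();print(o["t"],o["tool_pos"].round(4),o["contact_force"].round(2))
im=ctrl.get_image("top");save(im,"top6.png",(110,260,240,450),3.5);K,E=im["K"],im["extrinsics"]
P=cloud(im);px=im["pixels"].astype(int);B=np.array([.6001,-.0424]);a=np.radians(-5.8);d=P[...,:2]-B
bx=d[...,0]*np.cos(a)+d[...,1]*np.sin(a);by=-d[...,0]*np.sin(a)+d[...,1]*np.cos(a);Z=P[...,2]
r,g,b=[px[...,i] for i in range(3)]
red=(abs(bx)<.11)&(by>.035)&(by<.065)&(r>80)&(g<.45*r)&(b<.5*r)
n,l,s,_=cv2.connectedComponentsWithStats(red.astype(np.uint8));red=l==1+np.argmax(s[1:,4])
f,iou=fit(K,E,red,LIP,(.6092,.048,-5.8),.018);e=f[:2]-B
print("fence",f,iou,"board frame",e[0]*np.cos(a)+e[1]*np.sin(a),-e[0]*np.sin(a)+e[1]*np.cos(a))
pl=(abs(bx)<.1)&(by>.05)&(by<.14)&(px.min(-1)>140);print("plate z",np.nanpercentile(Z[pl],[25,50,75]).round(4))
for x0 in(-.035,0,.035):
    for lo,hi in((.03,.07),(-.11,-.085)):
        m=(abs(bx-x0)<.0025)&(by<hi)&(by>lo);o=np.argsort(-by[m]);print(x0,[(round(by[m][i]*1e3),px[m][i].tolist()) for i in o][::2])
```

```text
17.7167 [0.6344 0.301  0.2025] [ 0.82 -0.23 -0.23]
fence [ 0.6101  0.0479 -5.7612] 0.725 board frame 0.0008234234526678375 0.09084829097906903
plate z [0.0204 0.0228 0.025 ]
-0.035 [(68, [132, 131, 135]), (68, [134, 131, 135]), (65, [139, 137, 139]), (63, [134, 133, 134]), (61, [133, 130, 133]), (58, [129, 132, 134]), (56, [121, 145, 147]), (54, [244, 84, 78]), (51, [226, 24, 19]), (49, [78, 110, 117]), (47, [93, 106, 111]), (45, [90, 113, 119]), (42, [161, 19, 17]), (40, [155, 29, 27]), (38, [151, 29, 28]), (35, [152, 31, 29]), (33, [152, 30, 28]), (31, [153, 30, 28])]
-0.035 [(-85, [51, 103, 40]), (-87, [50, 103, 39]), (-88, [50, 102, 38]), (-91, [43, 101, 30]), (-93, [63, 93, 58]), (-94, [109, 103, 116]), (-97, [98, 101, 110]), (-100, [81, 83, 85]), (-100, [157, 112, 69]), (-102, [183, 136, 90]), (-104, [176, 131, 87]), (-106, [196, 148, 99]), (-107, [188, 140, 93])]
0 [(70, [131, 129, 132]), (68, [133, 130, 133]), (65, [138, 136, 138]), (63, [136, 133, 136]), (61, [131, 130, 131]), (58, [127, 131, 133]), (56, [118, 142, 146]), (54, [241, 77, 72]), (53, [245, 56, 50]), (51, [226, 
[... 591 characters left out ...]
[222, 219, 222]), (65, [226, 224, 227]), (63, [224, 223, 224]), (61, [223, 220, 222]), (58, [220, 223, 226]), (56, [224, 246, 249]), (54, [225, 61, 55]), (52, [244, 26, 21]), (49, [77, 110, 115]), (47, [93, 102, 106]), (45, [109, 97, 104]), (42, [31, 129, 117]), (40, [39, 125, 115]), (37, [42, 126, 116]), (35, [41, 125, 114]), (35, [38, 123, 112]), (32, [40, 123, 113]), (30, [40, 123, 114])]
0.035 [(-86, [150, 29, 28]), (-88, [150, 27, 24]), (-91, [156, 21, 19]), (-93, [112, 73, 76]), (-94, [93, 109, 113]), (-95, [95, 105, 111]), (-97, [94, 100, 108]), (-100, [81, 68, 56]), (-101, [186, 137, 87]), (-103, [177, 134, 88]), (-104, [193, 146, 97]), (-106, [177, 132, 87]), (-108, [168, 123, 79])]
```

View pics/top6.png

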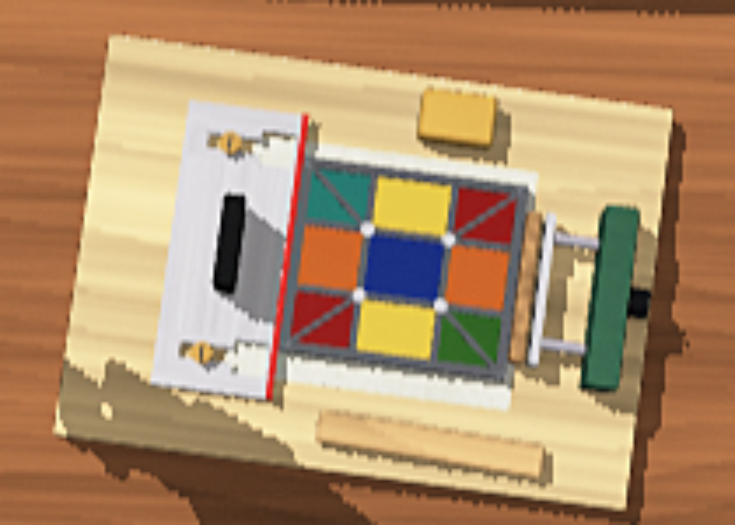

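The top view shows the lip, panel and cork with no gaps, and both heads in the slots. The fid and wax look untouched. I'm handing the job in.

```bash
python3 -c "
from station import ctrl
print(ctrl.finish_job())"
```

```text
the job is handed in; nothing more can be done
None
```

I fitted the fence over both screw heads and slid it about 31 mm until the cork gave. I then took the load off, let go, moved the arm clear, and handed the job in at about 18 s.

**Final checks (top view):**
- **Fence:** it measures at board x ≈ +0.8 mm, y ≈ 90.8 mm, within about 0.1° of the board, with both heads in the slots. Plate depth readings fit it lying flat.
- **Panel:** it shows no gap at either the red lip or the cork, and it looks square.
- **Bystanders:** the fid and wax look untouched. I didn't measure any bystander's position at the end, but nothing else was near the arm's path.

**Forces (inferred):** the highest wrist force I read along the slide was about 9 N, which includes the fence's own friction of roughly 1 to 2 N. That puts the panel at about 7 to 8 N, under the 12 N limit. From the rise above sliding friction, I estimate the cork was pressing with about 3 to 4 N.

**Not confirmed or disagreeing:**
- The side camera's lip fits were poor (overlap about 0.5 with the fence held over the screws), so I relied on the top view and the force readings.
- The gripper read about 11.5 mm on the 14 mm rib, but the grip held without slipping.
- I couldn't measure the cork's force after letting go. The tool hadn't shifted when I eased the load, and the last picture shows contact.

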